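Draw the polishing stones from the chute into a dish

ROBOT

A 6-joint arm with a two-finger parallel gripper is mounted at the origin on the work surface. World frame = base frame: x ahead of the robot, y to its left, z up, the work surface at z = 0. Lengths are in m, angles in rad, forces in N, time in s.
With the tool pointing down it reaches from about 0.325 to 0.925 m from the base axis. Payload 3.1 kg.
Tool frame: the origin (TCP) lies between the finger pads; the fingertips stand 25 mm ahead of it and the grasp point (between the pads) lies 6 mm ahead of it; z points along the fingers, y is the line along which they close (so a half turn about z gives the same grasp; the last joint's range is limited). The gripper opens to 85 mm and grips with 20 to 120 N. Pads are 22 mm wide; open, the fingers measure 114 mm over their backs; the gripper's body (76 mm by 85 mm) begins 54 mm behind the grasp point. The pads swing forward as they close: fully open they stand 13 mm farther back than shut.
Start: joints at [1.211, 0.217, 1.613, -0, 1.311, -0.112], TCP at [0.153, 0.606, 0.256] pointing down, gripper open.
Joint ranges: [-2.75, 2.75], [-0.78, 2.1], [0.31, 2.55], [-1.13, 4.27], [0.13, 2.63], [-2.58, 2.58]. Speed limits (rad/s): [2.79, 2.79, 3.14, 3.14, 3.14, 3.14].

INTERFACE

Orientations are given as a rotation vector (axis times angle).
In Python, from plant import arm gives the robot as it stands.
- The arm moves only by the tool apply_moves, never from a script. Its argument "commands" is a list of rows, each a list of 3 entries, a list of its own where there are three numbers: the shift along the world's x, y, z normalised to -1 to 1, where 1 is 0.02 m, then the turn about the world's z normalised to -1 to 1, where 1 is 5 degrees, then the opening, from -1 (shut) to 1 (fully open). In form: [[[dx, dy, dz], turn, gripper], ...]. A call has 1 to 10 rows; each row shifts and turns the commanded pose from where the row before left it; what a row does not reach is not made up. A row lasts 1/10 s, in which the tool goes at most 50 mm and 8.59 degrees, less where a joint would pass 70% of its speed; a pose out of reach is approached as far as the arm can. A call with a number of a shift or a turn outside -1 to 1 is refused whole. A call with a gripper value outside its range is refused whole. The fingers move at their own pace and stop on an object; "newtons" is the grip in N (left out, the last holds). Time passes only in rows, so rows that do not move let the fingers close. It gives the time, the measured TCP pose, the force, the opening and the grip force at its end, in the units of the state.
- arm.sense(): the state, without advancing time (a new reading comes with each control period).
- arm.grab_frame(name): name is "scene" or "top" or "wrist"; returns the picture (480x640x3 uint8, blue, green, red); there is no depth.
- arm.camera_params(name): a dict with "mtx" (3x3 intrinsics, pixels), "rvec" (rotation vector, rad) and "tvec" (3), from world to camera coordinates, as OpenCV has them; the wrist camera has in their place "tool_from_camera" (4x4, takes a point from camera to tool coordinates, whose origin is the TCP and whose axes are the flange's). Camera axes: x right, y down, z forward; pixel columns grow to the right and rows downward; lengths in m; the calibration is good to about 2 mm. The wrist camera is an equidistant fisheye: a pixel r from the principal point sees the ray r / f radians off the axis. A picture is of the moment at which its call begins: read the wrist's pose just before it. camera_params takes no time and is no camera call.
- arm.sign_off(): hands the job in; it is judged then, once.
The state is a dict: "time_s": time; "joint_positions": joint angles; "joint_vel": joint speeds; "effort": joint torques, N m; "position": TCP position; "orientation": TCP orientation; "contact_force": force on the tool from outside, world axes, zero at the start; "torque": the same for the moment, N m; "finger_gap": opening from 0.0 (shut) to 1.0 (fully open); "grasp_force": force on a finger pad.
Only numpy, scipy, OpenCV 4.12 (cv2) and the standard library are available. Lean on these libraries where they do the work, as an engineer would, in place of code of your own. Each camera call takes 0.05 s, during which the arm holds its last target. There are 200 camera calls.

TASK

Stand the red dish on the bench under the mouth of the stone chute and let go of it, then grip the knob of the chute's sprung plunger and pull it fully up, so that all four stones slide down and end up in the dish. Keep holding the plunger fully up: the job finishes with the gripper still holding it there and all the stones lying in the dish, which stands flat on the bench. Leave the can, the jar and the brush where they are.

Things in the scene. Friction and masses are not known exactly. Their poses are not given: they have to be found in the camera images.
- chute: fixed: open steel trough, 34 mm wide inside, walls 28 mm high, sloping 32 degrees, on blue posts and a dark foot plate. Origin: on the bench below the plunger's axis; z up, y along the trough, discharging towards -y (downhill), x across. Floor 112 mm high at the plunger; closed upper end at y = 106 mm, wall tops 205 mm high. Posts and foot plate stand at y > -12 mm. Yaw up to 0.45 rad
- chute_bridge (a point): top middle of the blue bridge that carries the plunger over the trough, on the plunger's axis, 169 mm above the bench; the bridge is 57 mm (chute x) by 22 mm (y) by 12 mm, and a brass spring barrel, 18 mm across and 20 mm high, stands on it around the pin
- chute_mouth (a point): middle of the floor's lower edge at the chute's open mouth: 55 mm downhill of the plunger's axis, about 78 mm above the bench (underside of the sheet 73 mm). The bench below it is free. The stones shoot off it and land 35 to 75 mm further downhill, so most of a dish should lie beyond the mouth
- plunger_knob (a point): centre of the plunger's knob: an upright black cylinder with a yellow band, 26 mm across and 24 mm high, on an 8 mm brass pin. Plunger home: the centre is 210 mm above the bench, the knob's underside 9 mm over the brass barrel and 29 mm over the bridge. Moves with the plunger. Grip it from above, best with the fingers closing across the trough (chute x)
- plunger (a joint): travel of the sprung gate plunger, straight up, m: 0 = home, its pin stands through the seat hole in the trough's floor and holds the stones back; 0.048 = fully up at a rigid stop, pin clear of hole and stones. A spring returns it to 0 when let go: pulling takes 3 N at first, 10 N at the stop
- dish: loose red plastic catch dish, open on top, 120 mm (x) by 130 mm (y), walls 45 mm high and 4 mm thick, 0.15 to 0.28 kg. Origin: centre of its underside, z up. An upright handle stands on its -y wall. It starts empty on the bench, away from the chute
- dish_handle (a point): grip point of the dish's handle, at (0, -58, 70) mm in the dish's frame: the handle is an upright slab, 50 mm wide (dish x), 14 mm thick (dish y), its top 86 mm above the dish's underside and rising 41 mm above the rim. Grip it from above, fingers closing along dish y
- stone1: loose polishing stone, a rounded chunk 20 x 20 x 16 mm, sand, 15 to 26 g; origin at its centre. At the start it lies in the trough, number 1 of four in single file behind the plunger's pin
- stone2: loose polishing stone, a rounded chunk 20 x 20 x 16 mm, green-grey, 15 to 26 g; origin at its centre. At the start it lies in the trough, number 2 of four in single file behind the plunger's pin
- stone3: loose polishing stone, a rounded chunk 20 x 20 x 16 mm, reddish, 15 to 26 g; origin at its centre. At the start it lies in the trough, number 3 of four in single file behind the plunger's pin
- stone4: loose polishing stone, a rounded chunk 20 x 20 x 16 mm, blue-grey, 15 to 26 g; origin at its centre. At the start it lies in the trough, number 4 of four in single file behind the plunger's pin
- can: bystander: yellow can, 56 mm across, 130 mm high, loose; origin at the centre of its underside
- jar: bystander: small clear jar with a blue lid, 60 mm across, 60 mm high, loose; origin at the centre of its underside
- brush: bystander: small bench brush lying on the bench, 160 mm long, loose; origin under its middle

How it is judged:
By the outcome, as a careful person would: the job done as asked, in the order asked, and still so for the second after the job is handed in, while the arm keeps its last pose, push and grip.
It also fails if it takes over 58 s, if anything falls off the work surface, if the arm or the gripper's body presses on something with over 40 N, if the wrist force passes 120 N, or if a joint passes its speed limit or range.

## Working session

There is one attempt and no reset: what is moved stays moved. The work goes in short steps, Python scripts to look and compute and a tool call to move; the robot and the scene stay as the last step left them, time stands still between calls to the robot, and variables do not carry over. Pictures are saved under pics/ and viewed, at most 10 in all, crops included, and the job is handed in when it is done.

Besides the shell and the picture viewer there is one more tool, called after "Request:" in YAML: its name, and indented under it one key for each argument. apply_moves: Moves the arm, as the interface text tells. Scaled input: -1 to 1 covers 0.02 m each way for a shift and 5 degrees each way for a turn. Its arguments: {"type":"object","properties":{"commands":{"type":"array"},"newtons":{"type":"number"}},"required":["commands"]}

```bash
mkdir -p pics; ls
python3 - <<'E'
from plant import arm
import cv2
for n in("scene","top"):
    cv2.imwrite(f"pics/{n}0.png",arm.grab_frame(n)); p=arm.camera_params(n); print(n,p)
print(arm.camera_params("wrist")); print(arm.sense())
E
```

```text
pics
scene {'mtx': array([[529.24877825,   0.        , 318.50273687],
       [  0.        , 529.24877825, 242.5506648 ],
       [  0.        ,   0.        ,   1.        ]]), 'rvec': array([ 2.06099643,  0.71804833, -0.41782579]), 'tvec': array([-0.46548075, -0.06208483,  1.46340846])}
top {'mtx': array([[505.22716462,   0.        , 320.85926529],
       [  0.        , 505.22716462, 239.03772474],
       [  0.        ,   0.        ,   1.        ]]), 'rvec': array([ 2.10842431, -2.14622049,  0.17587256]), 'tvec': array([0.03071802, 0.58985127, 1.08584863])}
{'mtx': array([[371.64829954,   0.        , 319.82065196],
       [  0.        , 371.64829954, 238.41922393],
       [  0.        ,   0.        ,   1.        ]]), 'tool_from_camera': array([[ 2.61324793e-04, -9.63983437e-01, -2.65962151e-01,
         6.86288748e-02],
       [ 9.99999962e-01,  2.28390505e-04,  1.54759310e-04,
         1.34382748e-04],
       [-8.84421818e-05, -2.65962181e-01,  9.63983460e-01,
        -1.17651354e-01],
       [ 0.00000000e+00,  0.00000000e+00,  0.00000000e+00,
         1.00000000e+00]])}
{'time_s': 0.1, 'joint_positions': array([ 1.21079889e+00,  2.17710480e-01,  1.61476951e+00, -9.67736406e-06,
        1.31131038e+00, -1.12198114e-01]), 'joint_vel': array([ 0.0011512 , -0.00256752, -0.00216634, -0.00071565,  0.00195558,
       -0.00051691]), 'effort': array([-3.21063262e-04, -3.98067534e+01, -3.04974532e+01, -2.11507640e-04,
        4.14726659e-03, -1.77572934e-05]), 'position': array([0.1530335 , 0.60527431, 0.25508126]), 'orientation': array([-0.38818064, -3.11700759,  0.0033593 ]), 'contact_force': array([ 0.48383643, -0.6380038 ,  0.04434738]), 'torque': array([0.00146927, 0.0158308 , 0.04112759]), 'grasp_force': 0.0, 'finger_gap': 1.00360958472864}
```

View pics/scene0.png

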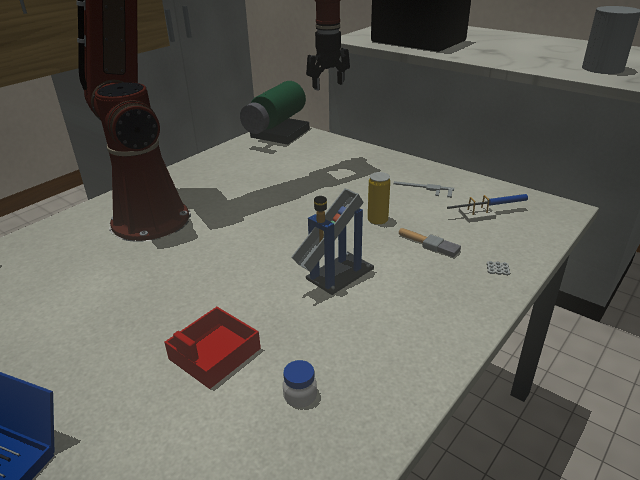

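View pics/top0.png

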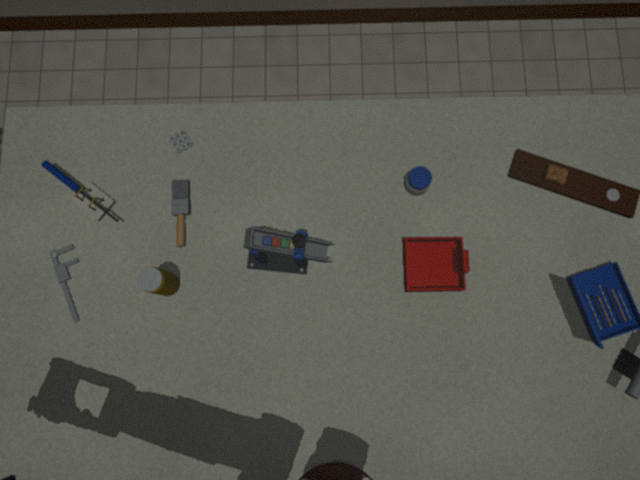

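The chute is at about (290,245) in the top view, discharging right (world -y). The dish is at about (435,265) with its handle on the right, and the jar at (418,180). Next I'll enlarge both views.

```bash
cat > h.py <<'E'
import numpy as np, cv2
from plant import arm
def P(n): 
    p=arm.camera_params(n); return p["mtx"],p["rvec"],p["tvec"]
def proj(n,X):
    K,r,t=P(n); return cv2.projectPoints(np.float64(X).reshape(-1,1,3),r,t,K,None)[0].reshape(-1,2)
def atz(n,uv,z):
    K,r,t=P(n); R=cv2.Rodrigues(r)[0]; c=-R.T@t
    d=R.T@np.linalg.inv(K)@np.array([uv[0],uv[1],1.]); return c+d*(z-c[2])/d[2]
def body(pose,pts):
    x,y,a=pose; c,s=np.cos(a),np.sin(a); p=np.float64(pts).reshape(-1,3)/1000
    return p@np.array([[c,s,0],[-s,c,0],[0,0,1]])+[x,y,0]
E
python3 - <<'E'
from h import *
t=cv2.imread("pics/top0.png");s=cv2.imread("pics/scene0.png")
a=cv2.resize(t[205:305,235:485],None,fx=3.2,fy=3.2,interpolation=cv2.INTER_CUBIC)
b=cv2.resize(s[185:300,285:385],None,fx=2.4,fy=2.4,interpolation=cv2.INTER_CUBIC)
c=cv2.resize(s[300:395,155:270],None,fx=2.4,fy=2.4,interpolation=cv2.INTER_CUBIC)
o=np.zeros((600,800,3),np.uint8);o[:320]=a;o[322:598,:240]=b;o[322:550,260:536]=c
cv2.imwrite("pics/z.png",cv2.convertScaleAbs(o,alpha=1.6))
for im,n in((t,"top"),(s,"scene")):
    h=cv2.cvtColor(im,cv2.COLOR_BGR2HSV)
    m=(((h[...,0]<6)|(h[...,0]>174))&(h[...,1]>170)&(h[...,2]>60)).astype(np.uint8)
    k,l,st,ce=cv2.connectedComponentsWithStats(m)
    for i in range(1,k):
        if st[i,4]>500: print(n,st[i],ce[i])
for uv in((300,238),(299,239)): print(atz("top",uv,.222))
for uv in ((403,237),(404,291),(463,236),(467,290)): print(atz("top",uv,.045))
print(atz("scene",(320,198),.222), atz("top",(418,180),.06),atz("scene",(299,375),.06))
E
```

```text
top [ 405  238   60   53 2326] [430.33447979 265.16337059]
scene [ 165  307   93   65 1540] [213.35844156 343.81428571]
[0.56321984 0.05890229 0.222     ]
[0.56131746 0.06083027 0.222     ]
[ 0.59261793 -0.16552395  0.045     ]
[ 0.47088671 -0.16227753  0.045     ]
[ 0.5923887  -0.30096645  0.045     ]
[ 0.47063979 -0.30187847  0.045     ]
[0.55747526 0.06556396 0.222     ] [ 0.72100423 -0.20312911  0.06      ] [ 0.73347045 -0.2140917   0.06      ]
```

View pics/z.png

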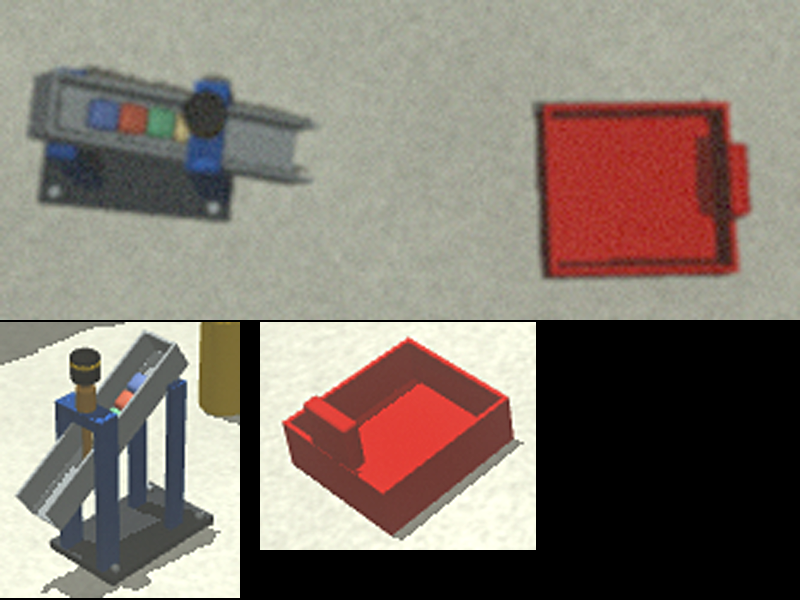

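Run:
```python
from h import *
from scipy.optimize import least_squares
T=lambda u,v:("top",((u+.5)/3.2-.5+235,(v+.5)/3.2-.5+205))
S=lambda u,v:("scene",((u+.5)/2.4-.5+285,(v-322+.5)/2.4-.5+185))
D=lambda u,v:("scene",((u-260+.5)/2.4-.5+155,(v-322+.5)/2.4-.5+300))
def fit(obs,x0,name):
    def f(p):
        return np.concatenate([proj(n,body(p,X))[0]-uv for X,(n,uv) in obs])
    r=least_squares(f,x0,loss="soft_l1"); print(name,r.x.round(4),np.degrees(r.x[2]));print(r.fun.reshape(-1,2).round(1).tolist())
    return r.x
c=60;d=65
fit([((c,d,45),T(540,104)),((c,-d,45),T(727,103)),((-c,-d,45),T(737,271)),((-c,d,45),T(547,275)),
 ((-c,d,45),D(408,341)),((c,d,45),D(508,400)),((c,-d,45),D(384,492)),((-c,-d,45),D(285,425))],[.53,-.23,0],"dish")
fit([((0,0,222),T(207,112)),((0,0,222),S(85,353)),((0,-70,102),T(313,152)),((0,-55,78),T(295,156)),((28.5,0,169),T(216,81)),((-28.5,0,169),T(205,171)),
 ((0,91,205),T(34,107)),((-19,-70,102),S(18,494)),((19,-70,102),S(55,523)),((19,91,205),S(187,365)),((-19,91,205),S(148,334))],[.56,.06,-.1],"chute")
```

```text
dish [ 0.5313 -0.233  -0.0044] -0.2503897176448622
[[0.8, 0.3], [0.0, -0.2], [0.2, 0.5], [0.9, 0.1], [0.7, -1.1], [0.9, -0.6], [0.4, 1.3], [-0.4, -0.5]]
chute [ 0.5613  0.0631 -0.1298] -7.4377710216279835
[[-1.5, -0.6], [0.6, 1.4], [0.9, 0.1], [-0.5, -0.3], [-1.2, -0.2], [-1.2, -0.6], [6.6, -2.7], [-0.5, 1.0], [-3.9, -3.6], [-4.8, -8.4], [-1.3, -1.2]]
```

Run:
```python
from h import *
from scipy.optimize import least_squares
T=lambda u,v:("top",((u+.5)/3.2-.5+235,(v+.5)/3.2-.5+205))
S=lambda u,v:("scene",((u+.5)/2.4-.5+285,(v-322+.5)/2.4-.5+185))
obs=[((0,0,222),T(207,112)),((0,0,222),S(85,353)),((0,-70,102),T(313,152)),((0,-55,78),T(295,156)),((28.5,0,169),T(216,81)),((-28.5,0,169),T(205,171)),
 ((0,106,205),T(34,107)),((-19,-70,102),S(18,494)),((19,106,205),S(187,365)),((-19,106,205),S(148,334))]
f=lambda p:np.concatenate([proj(n,body(p,X))[0]-uv for X,(n,uv) in obs])
r=least_squares(f,[.56,.06,-.1],loss="soft_l1");print(r.x);print(r.fun.reshape(-1,2).round(1).tolist())
p=r.x
for q in((0,-55,0),(0,-90,0),(0,-105,0),(0,-110,0)): print(q,body(p,q).round(4))
print("handle",body([.5313,-.233,-.0044],(0,-58,70)))
# tool y axis world heading now
R=cv2.Rodrigues(arm.sense()["orientation"])[0];print(R.round(3))
```

```text
[ 0.56003578  0.06160429 -0.10676043]
[[-0.7, 0.0], [-0.4, 1.5], [1.7, -0.1], [0.3, -0.3], [-0.8, 0.3], [-0.1, 0.1], [-0.4, -1.7], [-1.1, 1.6], [-1.6, -11.1], [1.7, -3.7]]
(0, -55, 0) [[0.5542 0.0069 0.    ]]
(0, -90, 0) [[ 0.5504 -0.0279  0.    ]]
(0, -105, 0) [[ 0.5488 -0.0428  0.    ]]
(0, -110, 0) [[ 0.5483 -0.0478  0.    ]]
handle [[ 0.5310448  -0.29099944  0.07      ]]
[[-0.969  0.245 -0.001]
 [ 0.245  0.969 -0.002]
 [ 0.    -0.002 -1.   ]]
```

Request:
apply_moves:
  commands:
    - [[0.42, -1, 0], 0.0625, 1]
    - [[0.42, -1, 0], 0.0625, 1]
    - [[0.42, -1, 0], 0.0625, 1]
    - [[0.42, -1, 0], 0.0625, 1]
    - [[0.42, -1, 0], 0.0625, 1]
    - [[0.42, -1, 0], 0.0625, 1]
    - [[0.42, -1, 0], 0.0625, 1]
    - [[0.42, -1, 0], 0.0625, 1]
    - [[0.42, -1, 0], 0.0625, 1]
    - [[0.42, -1, 0], 0.0625, 1]

```text
time_s: 1.1
position: [0.2372, 0.4048, 0.2557]
orientation: [-0.302, -3.126, 0.001]
contact_force: [-0.4, -0.2, 0.4]
finger_gap: 0.997
grasp_force: 0.0
```

Request:
apply_moves:
  commands:
    - [[0.42, -1, 0], 0.0625, 1]
    - [[0.42, -1, 0], 0.0625, 1]
    - [[0.42, -1, 0], 0.0625, 1]
    - [[0.42, -1, 0], 0.0625, 1]
    - [[0.42, -1, 0], 0.0625, 1]
    - [[0.42, -1, 0], 0.0625, 1]
    - [[0.42, -1, 0], 0.0625, 1]
    - [[0.42, -1, 0], 0.0625, 1]
    - [[0.42, -1, 0], 0.0625, 1]
    - [[0.42, -1, 0], 0.0625, 1]

```text
time_s: 2.1
position: [0.3211, 0.205, 0.2558]
orientation: [-0.217, -3.133, 0.001]
contact_force: [0.4, 0.5, -0.1]
finger_gap: 1.003
grasp_force: 0.0
```

Request:
apply_moves:
  commands:
    - [[0.42, -1, 0], 0.0625, 1]
    - [[0.42, -1, 0], 0.0625, 1]
    - [[0.42, -1, 0], 0.0625, 1]
    - [[0.42, -1, 0], 0.0625, 1]
    - [[0.42, -1, 0], 0.0625, 1]
    - [[0.42, -1, 0], 0.0625, 1]
    - [[0.42, -1, 0], 0.0625, 1]
    - [[0.42, -1, 0], 0.0625, 1]
    - [[0.42, -1, 0], 0.0625, 1]
    - [[0.42, -1, 0], 0.0625, 1]

```text
time_s: 3.1
position: [0.4051, 0.0051, 0.2558]
orientation: [-0.132, -3.138, -0.0]
contact_force: [-0.4, -0.7, 0.2]
finger_gap: 0.999
grasp_force: 0.0
```

Request:
apply_moves:
  commands:
    - [[0.42, -1, 0], 0.0625, 1]
    - [[0.42, -1, 0], 0.0625, 1]
    - [[0.42, -1, 0], 0.0625, 1]
    - [[0.42, -1, 0], 0.0625, 1]
    - [[0.42, -1, 0], 0.0625, 1]
    - [[0.42, -1, 0], 0.0625, 1]
    - [[0.42, -1, 0], 0.0625, 1]
    - [[0.42, -1, 0], 0.0625, 1]
    - [[0.42, -1, 0], 0.0625, 1]
    - [[0.42, -1, 0], 0.0625, 1]

```text
time_s: 4.1
position: [0.4892, -0.1947, 0.2557]
orientation: [-0.046, -3.14, -0.001]
contact_force: [0.1, 0.4, 0.5]
finger_gap: 1.001
grasp_force: 0.0
```

Request:
apply_moves:
  commands:
    - [[0.42, -1, -0.5], 0.0625, 1]
    - [[0.42, -1, -0.5], 0.0625, 1]
    - [[0.42, -1, -1], 0.0625, 1]
    - [[0.42, -1, -1], 0.0625, 1]
    - [[0.42, -0.85, -1], 0.0625, 1]
    - [[0, 0, -1], 0, 1]
    - [[0, 0, 0], 0, 1]
    - [[0, 0, 0], 0, 1]

```text
time_s: 4.9
position: [0.5307, -0.2905, 0.1555]
orientation: [-0.004, -3.14, -0.002]
contact_force: [0.2, 0.4, -0.2]
finger_gap: 1.002
grasp_force: 0.0
```

```bash
cat >> h.py <<'E'
def wproj(X,st):
    p=arm.camera_params("wrist"); R=cv2.Rodrigues(st["orientation"])[0]
    Xt=(np.float64(X).reshape(-1,3)-st["position"])@R
    M=p["tool_from_camera"]; Xc=(Xt-M[:3,3])@M[:3,:3]; K=p["mtx"]
    return cv2.fisheye.projectPoints(Xc.reshape(-1,1,3),np.zeros(3),np.zeros(3),K,np.zeros(4))[0].reshape(-1,2)
E
python3 - <<'E'
from h import *
s=arm.sense();print(s["time_s"],s["position"],s["orientation"],s["finger_gap"],s["joint_positions"])
im=arm.grab_frame("wrist");cv2.imwrite("pics/w1raw.png",im)
d=[.5313,-.233,-.0044]
X=body(d,[(25,-65,86),(25,-51,86),(-25,-51,86),(-25,-65,86),(60,65,45),(60,-65,45),(-60,-65,45),(-60,65,45)])
for u,v in wproj(X,s): cv2.circle(im,(int(round(u)),int(round(v))),3,(0,255,0),1)
cv2.imwrite("pics/w1.png",im)
E
```

```text
4.9 [ 0.53066351 -0.29051527  0.15553957] [-3.63609647e-03 -3.13975984e+00 -2.15306700e-03] 1.0021555975267695 [-6.16883343e-01  2.78861925e-01  1.73864797e+00  6.94639559e-05
  1.12636876e+00 -2.18539345e+00]
```

View pics/w1.png

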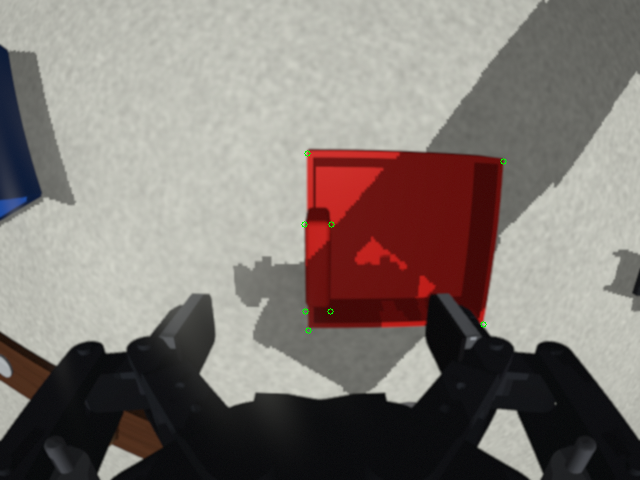

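The wrist view shows the handle top at u 306–329, v 221–308, within about 1 mm of the prediction, so I'll descend and grip.

Request:
apply_moves:
  commands:
    - [[0, 0, -1], 0, 1]
    - [[0, 0, -1], 0, 1]
    - [[0, 0, -1], 0, 1]
    - [[0, 0, -0.95], 0, 1]
    - [[0, 0, 0], 0, -1]
    - [[0, 0, 0], 0, -1]
    - [[0, 0, 0], 0, -1]
    - [[0, 0, 0], 0, -1]
    - [[0, 0, 0], 0, -1]
    - [[0, 0, 0], 0, -1]
  newtons: 50

```text
time_s: 5.95
position: [0.5323, -0.2919, 0.0788]
orientation: [0.004, 3.139, -0.003]
contact_force: [-0.2, -0.2, 3.2]
finger_gap: 0.154
grasp_force: 49.8
```

Request:
apply_moves:
  commands:
    - [[0, 0, 0], 0, -1]
    - [[0, 0, 0], 0, -1]
    - [[0, 0, 0.2], 0, -1]
    - [[0, 0, 0.3], 0, -1]
    - [[0, 0, 0.5], 0, -1]
    - [[0, 0, 0], 0, -1]

```text
time_s: 6.55
position: [0.5321, -0.2916, 0.0987]
orientation: [0.004, 3.14, -0.002]
contact_force: [0.4, -0.6, -3.4]
finger_gap: 0.152
grasp_force: 48.8
```

Request:
apply_moves:
  commands:
    - [[0.04, 0.4, 0], -0.1, -1]
    - [[0.04, 0.75, 0], -0.13, -1]
    - [[0.04, 0.75, 0], -0.13, -1]
    - [[0.04, 0.75, 0], -0.13, -1]
    - [[0.04, 0.75, 0], -0.13, -1]
    - [[0.04, 0.75, 0], -0.13, -1]
    - [[0.04, 0.75, 0], -0.13, -1]
    - [[0.04, 0.75, 0], -0.13, -1]
    - [[0.04, 0.5, 0], -0.13, -1]
    - [[0.04, 0.35, 0], -0.13, -1]

```text
time_s: 7.55
position: [0.5389, -0.1599, 0.0969]
orientation: [-0.178, -3.136, -0.001]
contact_force: [0.4, 0.2, -2.6]
finger_gap: 0.152
grasp_force: 48.9
```

Run:
```python
from h import *
s=arm.sense();print(s["time_s"],s["position"],s["orientation"],s["contact_force"])
t=arm.grab_frame("top");c=arm.grab_frame("scene");w=arm.grab_frame("wrist")
cv2.imwrite("pics/t2raw.png",t);cv2.imwrite("pics/s2raw.png",c);cv2.imwrite("pics/w2raw.png",w)
o=np.zeros((600,800,3),np.uint8)
o[:300,:400]=cv2.resize(t[195:295,240:373],(400,300),interpolation=cv2.INTER_CUBIC)
o[:300,400:]=cv2.resize(c[185:365,185:425],(400,300),interpolation=cv2.INTER_CUBIC)
o[300:,:400]=cv2.resize(w,(400,300))
cv2.imwrite("pics/z2.png",cv2.convertScaleAbs(o,alpha=1.4))
```

```text
7.55 [ 0.5389184  -0.15985796  0.09692102] [-1.77715081e-01 -3.13564202e+00 -5.53623514e-04] [ 0.39035455  0.24636315 -2.5974905 ]
```

View pics/z2.png

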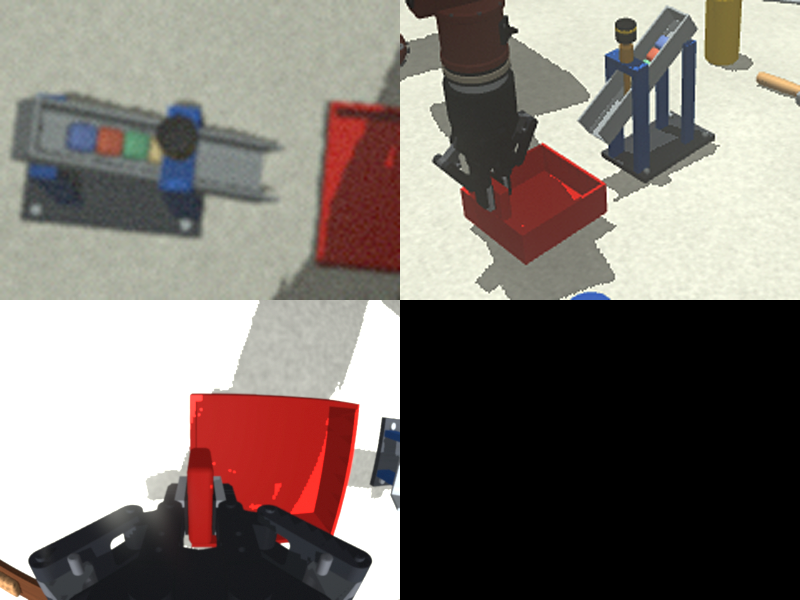

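The dish hangs level, with its left edge at u≈320 in the top crop, short of the mouth at u≈265. I'll lower it, slide it under and set it down.

Request:
apply_moves:
  commands:
    - [[0, 0.3, -0.3], 0, -1]
    - [[0, 0.4, -0.3], 0, -1]
    - [[0.02, 0.5, 0], 0, -1]
    - [[0.02, 0.5, 0], 0, -1]
    - [[0.02, 0.5, 0], 0, -1]
    - [[0, 0.35, 0], 0, -1]
    - [[0, 0, -0.2], 0, -1]
    - [[0, 0, -0.15], 0, -1]
    - [[0, 0, 0], 0, -1]

```text
time_s: 8.6
position: [0.5409, -0.1102, 0.0788]
orientation: [0.178, 3.136, 0.0]
contact_force: [-0.3, 1.0, 1.1]
finger_gap: 0.157
grasp_force: 49.6
```

Run:
```python
from h import *
s=arm.sense();print(s["time_s"],s["position"],s["orientation"],s["contact_force"],s["torque"])
```

```text
8.6 [ 0.54094412 -0.1102263   0.07881177] [1.77687892e-01 3.13585359e+00 6.91625082e-06] [-0.30699189  1.0192925   1.07026759] [0.10641358 0.02214407 0.09736941]
```

Request:
apply_moves:
  commands:
    - [[0, 0, -0.07], 0, -1]
    - [[0, 0, 0], 0, 0.2]
    - [[0, 0, 0], 0, 0.2]
    - [[0, 0, 0], 0, 0.2]
    - [[0, 0, 0], 0, 0.2]
    - [[0, 0, 0.5], 0, 0.2]
    - [[0, 0, 1], 0, 0.5]
    - [[0, 0, 1], 0, 1]
    - [[0, 0, 1], 0, 1]
    - [[0, 0, 1], 0, 1]

```text
time_s: 9.6
position: [0.5406, -0.1101, 0.1684]
orientation: [0.178, 3.136, -0.0]
contact_force: [-0.7, -1.2, -0.7]
finger_gap: 0.999
grasp_force: 0.0
```

Request:
apply_moves:
  commands:
    - [[0, 0, 1], -1, 1]
    - [[0, 0, 1], -1, 1]
    - [[0, 0, 1], -1, 1]
    - [[0, 0, 1], -1, 1]
    - [[0, 0, 1], -1, 1]
    - [[0, 0, 1], -1, 1]
    - [[0, 0, 1], -1, 1]
    - [[0, 0, 0], -1, 1]
    - [[0, 0, 0], -1, 1]
    - [[0, 0, 0], -1, 1]

```text
time_s: 10.6
position: [0.5405, -0.1101, 0.308]
orientation: [1.491, 2.764, 0.0]
contact_force: [0.7, 0.2, -0.1]
finger_gap: 0.999
grasp_force: 0.0
```

Run:
```python
from h import *
s=arm.sense();print(s["time_s"],s["position"],s["joint_positions"])
t=arm.grab_frame("top");c=arm.grab_frame("scene");w=arm.grab_frame("wrist")
cv2.imwrite("pics/t3raw.png",t);cv2.imwrite("pics/s3raw.png",c);cv2.imwrite("pics/w3raw.png",w)
o=np.zeros((600,800,3),np.uint8)
o[:300,:400]=cv2.resize(t[195:295,270:403],(400,300),interpolation=cv2.INTER_CUBIC)
o[:300,400:]=cv2.resize(c[185:365,185:425],(400,300),interpolation=cv2.INTER_CUBIC)
o[300:,:400]=cv2.resize(w,(400,300))
cv2.imwrite("pics/z3.png",cv2.convertScaleAbs(o,alpha=1.4))
```

```text
10.6 [ 0.54047505 -0.11010025  0.30797776] [-3.28182374e-01  2.06710539e-02  1.73212060e+00 -6.06275930e-05
  1.38755986e+00 -9.09516717e-01]
```

View pics/z3.png

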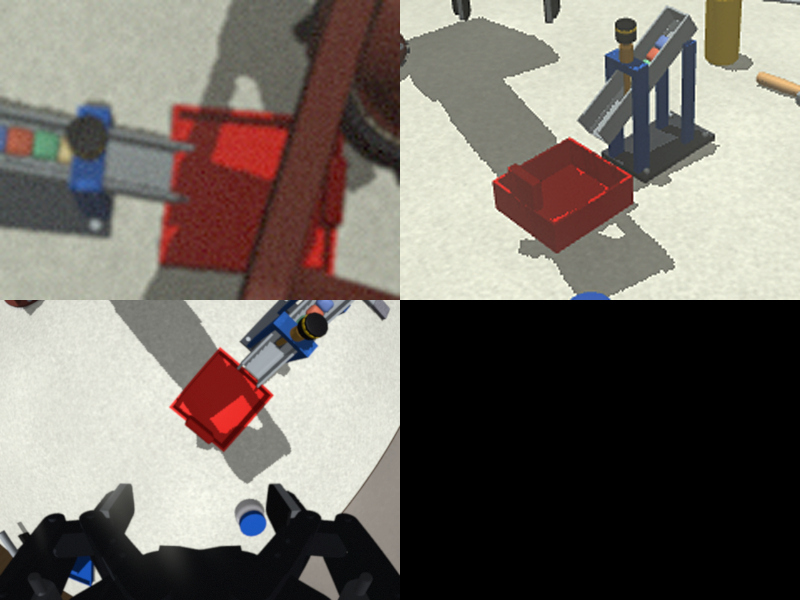

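Run:
```python
from h import *
f=lambda u,v,z:atz("top",((u+.5)/3.0075-.5+270,(v+.5)/3-.5+195),z)
P=np.array([f(172,107,.045),f(162,266,.045),f(335,275,.045)]);print(P)
c,y=np.array([.560,.0616]),-.112
R=np.array([[np.cos(y),-np.sin(y)],[np.sin(y),np.cos(y)]])
print("in chute",((P[:,:2]-c)@R*1000).round(1))
k=f(86,135,.222); m=f(190,172,.102); print(k,m)
# wrist refinement of knob: ray at z=.222
s=arm.sense();im=cv2.imread("pics/w3raw.png");g=im[300-0:,:]
for X in([.56,.0616,.222],[.5535,-.008,.102]): print(wproj(X,s))
```

```text
[[ 0.61119579  0.00632401  0.045     ]
 [ 0.49107146  0.01601732  0.045     ]
 [ 0.48212893 -0.11179203  0.045     ]]
in chute [[  57.1  -49.2]
 [ -63.4  -53. ]
 [ -58.  -181. ]]
[0.56005245 0.06225212 0.222     ] [ 0.55282284 -0.00524254  0.102     ]
[[509.53007427  43.06234752]]
[[398.12709065 129.15243832]]
```

Request:
apply_moves:
  commands:
    - [[0.1, 0.9, 0], -0.8, 1]
    - [[0.1, 0.9, 0], -0.8, 1]
    - [[0.1, 0.9, 0], -0.8, 1]
    - [[0.1, 0.9, 0], -0.8, 1]
    - [[0.1, 0.9, 0], -0.8, 1]
    - [[0.1, 0.9, 0], -0.8, 1]
    - [[0.1, 0.9, 0], -0.8, 1]
    - [[0.1, 0.9, 0], -0.8, 1]
    - [[0.1, 0.9, 0], -0.8, 1]
    - [[0.1, 0.5, 0], -0.8, 1]

```text
time_s: 11.75
position: [0.5604, 0.0633, 0.3071]
orientation: [-2.343, -2.092, -0.0]
contact_force: [0.1, -0.2, 0.3]
finger_gap: 1.002
grasp_force: 0.0
```

Run:
```python
from h import *
for i in range(3): arm.grab_frame("top")
s=arm.sense();print(s["time_s"],s["position"],s["joint_positions"]);R=cv2.Rodrigues(s["orientation"])[0];print(R[:,1])
w=arm.grab_frame("wrist");cv2.imwrite("pics/w4raw.png",w)
X=body([.560,.0617,-.112],[(0,0,222),(13,0,222),(-13,0,222),(0,13,222),(0,-13,222),(28.5,-11,169),(-28.5,-11,169),(28.5,11,169),(-28.5,11,169),(17,-70,102),(-17,-70,102),(17,106,205),(-17,106,205)])
for u,v in wproj(X,s): cv2.circle(w,(int(round(u)),int(round(v))),2,(0,255,0),-1)
cv2.imwrite("pics/w4.png",w)
```

```text
11.9 [0.56042586 0.06230285 0.30704366] [-1.35753403e-02  4.90434058e-02  1.70465000e+00 -3.46212097e-04
  1.38784031e+00  9.58241801e-02]
[ 9.94028710e-01 -1.09118813e-01  9.12307024e-05]
```

View pics/w4.png

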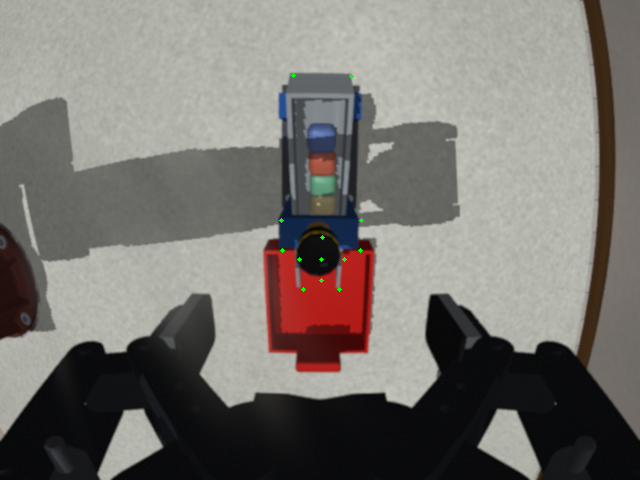

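The knob top is at (319,253) against a predicted (321,259), so I'll shift -1.4 mm in x and +2 mm in y. The dish sits centred under the mouth.

Request:
apply_moves:
  commands:
    - [[-0.07, 0.1, -1], 0, 1]
    - [[0, 0, -1], 0, 1]
    - [[0, 0, -1], 0, 1]
    - [[0, 0, -1], 0, 1]
    - [[0, 0, -0.5], 0, 1]
    - [[0, 0, 0], 0, 1]
    - [[0, 0, 0], 0, -1]
    - [[0, 0, 0], 0, -1]
    - [[0, 0, 0], 0, -1]
    - [[0, 0, 0], 0, -1]
  newtons: 70

```text
time_s: 12.95
position: [0.5596, 0.064, 0.2179]
orientation: [2.342, 2.092, 0.002]
contact_force: [0.8, -0.8, -0.5]
finger_gap: 0.337
grasp_force: 0.0
```

Request:
apply_moves:
  commands:
    - [[0, 0, 0], 0, -1]
    - [[0, 0, 0], 0, -1]
    - [[0, 0, 0], 0, -1]

```text
time_s: 13.25
position: [0.5594, 0.064, 0.2181]
orientation: [2.343, 2.092, 0.001]
contact_force: [-3.0, -0.5, 5.9]
finger_gap: 0.282
grasp_force: 68.4
```

Request:
apply_moves:
  commands:
    - [[0, 0, 0.5], 0, -1]
    - [[0, 0, 0.8], 0, -1]
    - [[0, 0, 0.6], 0, -1]
    - [[0, 0, 0.3], 0, -1]
    - [[0, 0, 0.1], 0, -1]
    - [[0, 0, 0], 0, -1]
    - [[0, 0, 0], 0, -1]

```text
time_s: 13.95
position: [0.5593, 0.064, 0.2616]
orientation: [2.343, 2.092, 0.001]
contact_force: [6.6, 0.5, -9.4]
finger_gap: 0.284
grasp_force: 69.2
```

Request:
apply_moves:
  commands:
    - [[0, 0, 0.1], 0, -1]
    - [[0, 0, 0.1], 0, -1]
    - [[0, 0, 0.05], 0, -1]
    - [[0, 0, 0], 0, -1]

```text
time_s: 14.35
position: [0.5593, 0.064, 0.2662]
orientation: [2.344, 2.092, 0.001]
contact_force: [7.1, 0.4, -9.1]
finger_gap: 0.282
grasp_force: 69.3
```

Request:
apply_moves:
  commands:
    - [[0, 0, 0.05], 0, -1]
    - [[0, 0, 0], 0, -1]
    - [[0, 0, 0], 0, -1]

```text
time_s: 14.65
position: [0.5593, 0.064, 0.2663]
orientation: [-2.344, -2.092, -0.0]
contact_force: [7.8, -0.1, -13.2]
finger_gap: 0.281
grasp_force: 69.4
```

Request:
apply_moves:
  commands:
    - [[0, 0, 0.04], 0, -1]
    - [[0, 0, 0], 0, -1]
    - [[0, 0, 0], 0, -1]
    - [[0, 0, 0], 0, -1]
    - [[0, 0, 0], 0, -1]
    - [[0, 0, 0], 0, -1]
    - [[0, 0, 0], 0, -1]
    - [[0, 0, 0], 0, -1]

```text
time_s: 15.45
position: [0.5593, 0.0639, 0.2663]
orientation: [-2.343, -2.092, -0.0]
contact_force: [9.2, 0.1, -15.3]
finger_gap: 0.279
grasp_force: 69.5
```

Run:
```python
from h import *
t=arm.grab_frame("top");c=arm.grab_frame("scene");w=arm.grab_frame("wrist")
o=np.zeros((600,800,3),np.uint8)
o[:300,:400]=cv2.resize(t[195:295,270:403],(400,300),interpolation=cv2.INTER_CUBIC)
o[:300,400:]=cv2.resize(c[185:335,225:425],(400,300),interpolation=cv2.INTER_CUBIC)
o[300:,:400]=cv2.resize(w[60:420,80:560],(400,300))
o[300:,400:]=cv2.resize(w[210:375,220:440],(400,300))
cv2.imwrite("pics/z5.png",cv2.convertScaleAbs(o,alpha=1.5))
```

```text
(no output)
```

View pics/z5.png

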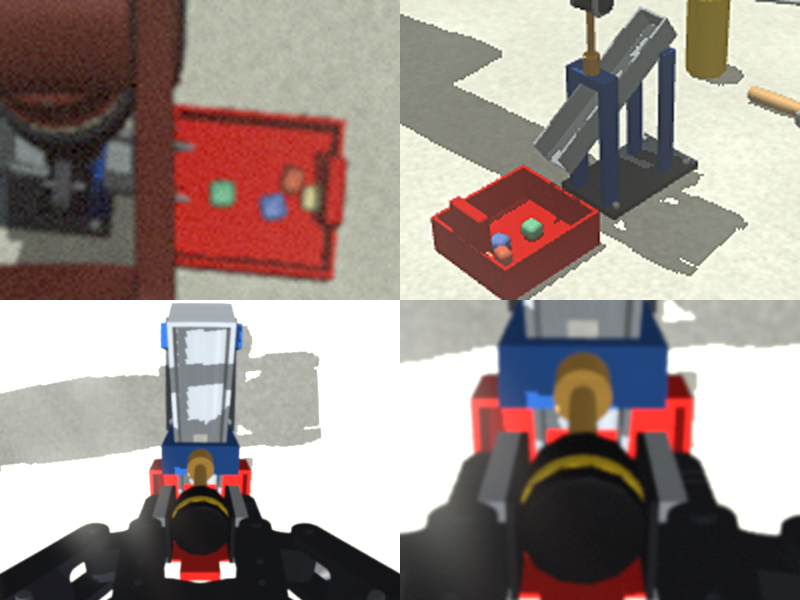

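All four stones lie in the dish (top crop: green 222,193; blue 272,207; red 292,180; sand 312,198). The trough is empty and the plunger is held at its stop.

Run:
```python
from plant import arm
s=arm.sense();print(s["time_s"],s["position"],s["grasp_force"],s["contact_force"])
print(arm.sign_off())
```

```text
15.6 [0.55926253 0.06394596 0.26633729] 69.49172616004944 [  9.24975809   0.09973379 -15.76670797]
the job is handed in; nothing more can be done
None
```

I handed the job in at 15.6 s with all four stones in the dish, the dish on the bench under the chute mouth, and the gripper holding the plunger at its upper stop; the can, jar and brush were never approached.

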